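Pack the finished jars from the labeller's catch tray

ROBOT

A 6-joint arm with a two-finger parallel gripper is mounted at the origin on the work surface. World frame = base frame: x ahead of the robot, y to its left, z up, the work surface at z = 0. Lengths are in m, angles in degrees, forces in N, time in s.
With the tool pointing down it reaches from about 0.4 to 0.825 m from the base axis. Payload 7 kg.
Tool frame: the origin (TCP) lies midway between the tips of the shut fingers; the grasp point (between the pads) lies ctrl.grasp_offset behind it (ctrl.grasp_offset is the distance from the TCP to the grasp point, in m); z points along the fingers, y is the line along which they close (so a half turn about z gives the same grasp; the last joint's range is limited). The gripper opens to 88 mm and grips with 3 to 60 N. Pads are 19 mm wide; open, the fingers measure 130 mm over their backs; the gripper's body (78 mm by 193 mm) begins 47 mm behind the grasp point.
Start: joints at [82.684, 20.546, 0.682, 0, -70.136, -16.507], TCP at [0.273, 0.617, 0.194] pointing down, gripper open.
Joint ranges: [-176.03, 176.03], [-82.01, 121.73], [-58.28, 71.71], [-173.87, 95.51], [-174.79, -0.11], [-173.66, 173.66]. Speed limits (degrees/s): [136.94, 136.94, 172.46, 180, 180, 180].

INTERFACE

Orientations are given as [roll, pitch, yaw] about the fixed x, y, z axes, in that order (R = Rz(yaw) Ry(pitch) Rx(roll)).
In Python, from plant import ctrl gives the robot as it stands. The module is installed in compiled form; this text tells all that it offers.
- The arm moves only by the tool send_rows, never from a script. Its argument "increments" is a list that holds one entry, the list of rows, each a list of 4 numbers: the shift along the world's x, y, z normalised to -1 to 1, where 1 is 0.2 m, then the turn about the world's z normalised to -1 to 1, where 1 is 1.5 rad. In form: [[[x, y, z, roll], ...]]. A call has 1 to 12 rows; each row is the pose to reach, as a shift and turn from the pose commanded when the call began; what a row does not reach only later rows make up. A row lasts 1/8 s, in which the tool goes at most 62.5 mm and 10.7 degrees, less where a joint would pass 70% of its speed; a pose out of reach is approached as far as the arm can. A call with a number of a shift or a turn outside -1 to 1 is refused whole. A call with a gripper value outside its range is refused whole. "jaw" is the opening, from 0 (shut) to 1 (fully open), set as the call begins (left out, the last holds). The fingers move at their own pace and stop on an object; the grip force is fixed at half the most. Time passes only in rows, so rows that repeat a pose let the fingers close. It gives the time, the measured TCP pose, the force, the opening and the grip force at its end, in the units of the state.
- ctrl.get_obs(): the state, without advancing time (a new reading comes with each control period).
- ctrl.snapshot(name): name is "scene" or "top" or "wrist"; returns the picture (480x640x3 uint8, red, green, blue); there is no depth.
- ctrl.calibration(name): a dict with "mtx" (3x3 intrinsics, pixels), "eye" and "attitude" of the camera in the world. Camera axes: x right, y up, looking along -z (the intrinsics and any distortion apply to the point x, -y, -z); pixel columns grow to the right and rows downward; lengths in m; the calibration is good to about 2 mm. A picture is of the moment at which its call begins: read the wrist's pose just before it. calibration takes no time and is no camera call; for the wrist camera it gives the pose at the moment of the call.
- ctrl.close_job(): hands the job in; it is judged then, once.
Trained networks look in the newest picture that a camera, given by its name, has taken for a name from the list of things; names that differ only in an ending like _2 or _b are one class to them, and where a whole thing is asked for, a point or a joint stands for the part that bears it (a point fixed in the world has none). Each returns a list of dicts, best first, with "conf" (0 to 1); they miss things now and then, are a little off and sometimes report something else, mostly with a low value. They report only what shows in the picture. A call takes as long as a camera call. They do not tell look-alikes from the thing itself.
- ctrl.trace(thing, camera): "mask" (480x640 bool, what is visible of it) and "bbox" ([left, top, right, bottom] in pixels, round what is visible of it).
- ctrl.spot_point(thing, camera): "pixel" ([row, column] in pixels: a listed point, or the origin of a listed thing).
The state is a dict: "clock": time; "joint_pos": joint angles; "qvel": joint speeds; "tau": joint torques, N m; "tool_pos": TCP position; "orientation": TCP orientation; "force": force on the tool from outside, world axes, zero at the start; "moment": the same for the moment, N m; "opening": finger opening in m; "gripper_force": force on a finger pad.
Only numpy, scipy, OpenCV 4.12 (cv2) and the standard library are available. Lean on these libraries where they do the work, as an engineer would, in place of code of your own. Each camera call takes 0.05 s, during which the arm holds its last target. There are 200 camera calls.

TASK

Two freshly labelled jars are in the catch tray of the labeller, one standing and one fallen on its side: pack both upright in the two empty compartments of the wooden tote, one in each, set right down on its floor. First stand the fallen jar up on the round cork mat and let go of it, then take it again and put it in the tote; the standing jar may go before or after. Set the jars down gently rather than dropping or knocking them over, and leave the jar already packed and the other things on the bench where they are.

Things in the scene. Friction and masses are not known exactly. Their poses are not given: they have to be found in the camera images.
- labeller: grey bench labelling machine with an open aluminium catch tray, fixed to the bench. Origin: centre of the tray's underside. Tray inside 260 mm (its x) by 310 mm (its y), floor 6 mm above the origin, rim 24 mm above the origin; the machine and its chute stand at the tray's -y side, from y = -140 mm outward, up to 200 mm high.
- jar_fallen: square amber glass jar with a paper label on two sides and a round white screw cap, 118 mm tall: glass body 56 x 56 mm by 92 mm, cap 50 mm across from 98 to 118 mm above the base, about 0.26 kg. Origin: centre of its base; its z axis runs from base to cap, x and y are square to the flat sides. It lies flat on one side in the catch tray, cap roughly away from the robot (tray +x).
- jar_standing: square amber glass jar with a paper label on two sides and a round white screw cap, 118 mm tall: glass body 56 x 56 mm by 92 mm, cap 50 mm across from 98 to 118 mm above the base, about 0.26 kg. Origin: centre of its base; its z axis runs from base to cap, x and y are square to the flat sides. It stands upright in the catch tray. Its place and that of the fallen jar may be swapped.
- tote: plywood tote, fixed to the bench, 234 mm (its x) by 82 mm (its y) by 80 mm high, one row along its x of three compartments, each 70 x 70 mm inside, walls and dividers 6 mm, floor 8 mm thick. Origin: centre of its underside.
- cell_near (a point): centre of the floor of the empty compartment at the tote's -x end (nearest the robot); axes as the tote's
- cell_mid (a point): centre of the floor of the empty middle compartment; axes as the tote's
- mat: round cork mat, fixed, 160 mm across and 4 mm thick. Origin: centre of its underside.
- jar_packed: square amber glass jar with a paper label on two sides and a round white screw cap, 118 mm tall: glass body 56 x 56 mm by 92 mm, cap 50 mm across from 98 to 118 mm above the base, about 0.26 kg. Origin: centre of its base; its z axis runs from base to cap, x and y are square to the flat sides. It already stands in the compartment at the tote's +x end; leave it there.
- round_jar: round glass jar with wooden cap, 68 mm across, 85 mm tall, standing beyond the mat. Origin: centre of its base. Leave it alone.
- label_roll: roll of labels, 84 mm across, 50 mm tall, beyond the mat. Origin: centre of its base. Leave it alone.
- brush_pot: white ceramic pot, 80 mm across, 100 mm tall, left of the tote. Origin: centre of its base. Leave it alone.
- carton: small cardboard carton, 100 x 70 x 50 mm, left of the tote. Origin: centre of its base. Leave it alone.
Not all that is in view belongs to the job. What is shaped like the jar_fallen but pink or purple is not meant.

How it is judged:
By the outcome, as a careful person would: the job done as asked, in the order asked, and still so for the second after the job is handed in, with the robot touching nothing.
It also fails if it takes over 70 s, if anything falls off the work surface, if the arm or the gripper's body presses on something with over 40 N, if the wrist force passes 120 N, or if a joint passes its speed limit or range.

## Working session

There is one attempt and no reset: what is moved stays moved. The work goes in short steps, Python scripts to look and compute and a tool call to move; the robot and the scene stay as the last step left them, time stands still between calls to the robot, and variables do not carry over. Pictures are saved under pics/ and viewed, at most 10 in all, crops included, and the job is handed in when it is done.

Besides the shell and the picture viewer there is one more tool, called after "Call:" by a JSON object that holds its "method" and its "body", one argument or row to a line. send_rows: Moves the arm, as the interface text tells. Its arguments: {"type":"object","properties":{"increments":{"type":"array"},"jaw":{"type":"number"}},"required":["increments"]}

```bash
mkdir -p pics; cat > h.py <<'E'
import numpy as np, cv2
from plant import ctrl
def snap(n,f=None):
    im=ctrl.snapshot(n)
    if f: cv2.imwrite('pics/'+f,im[:,:,::-1])
    return im
def cal(n):
    c=ctrl.calibration(n); return c
E
python3 - <<'E'
from h import *
o=ctrl.get_obs(); print(o['tool_pos'],o['orientation'],o['opening'],ctrl.grasp_offset)
for n in('scene','top','wrist'):
    print(n,ctrl.calibration(n)); 
a=snap('scene','s0.png');b=snap('top','t0.png');w=snap('wrist','w0.png')
for n in('scene','top'):
  for t in ['labeller','jar_fallen','tote','cell_near','cell_mid','mat','round_jar','label_roll','brush_pot','carton']:
    print(n,t,[(np.round(r['pixel']).tolist(),round(r['conf'],2)) for r in ctrl.spot_point(t,n)][:6])
print(ctrl.get_obs()['clock'])
E
```

```text
[0.27246244 0.61697033 0.1934168 ] [ 1.79904711e+02 -7.02124276e-03 -2.38322832e+01] 0.08788600647343629 0.0188
scene {'mtx': array([[445.31498947,   0.        , 319.30552767],
       [  0.        , 445.31498947, 244.38432127],
       [  0.        ,   0.        ,   1.        ]]), 'eye': array([ 1.2396698 , -0.36181725,  0.68086478]), 'attitude': array([54.90768028,  1.27780051, 58.07854351])}
top {'mtx': array([[462.7629948 ,   0.        , 321.05504516],
       [  0.        , 462.7629948 , 239.6869327 ],
       [  0.        ,   0.        ,   1.        ]]), 'eye': array([0.29258022, 0.09113925, 0.92493011]), 'attitude': array([ 11.31869973,   0.60431812, -89.11507782])}
wrist {'mtx': array([[383.83518953,   0.        , 318.18511707],
       [  0.        , 383.83518953, 239.23622748],
       [  0.        ,   0.        ,   1.        ]]), 'eye': array([0.34329714, 0.58580667, 0.38471382]), 'attitude': array([ -16.74091189,   -0.1470582 , -113.76905719])}
scene labeller [([314.0, 202.0], 0.96)]
scene jar_fallen [([247.0, 161.0], 0.8), ([287.0, 228.0], 0.76), ([204.0, 317.0], 0.74), ([326.
[... 178 characters left out ...]
373.0], 0.45)]
scene round_jar [([322.0, 382.0], 0.93)]
scene label_roll [([341.0, 327.0], 0.56), ([239.0, 379.0], 0.25)]
scene brush_pot [([204.0, 394.0], 0.71)]
scene carton [([245.0, 471.0], 0.89)]
top labeller [([231.0, 482.0], 0.59), ([244.0, 448.0], 0.48)]
top jar_fallen [([374.0, 493.0], 0.89), ([242.0, 448.0], 0.68), ([352.0, 252.0], 0.57)]
top tote [([168.0, 145.0], 0.6)]
top cell_near [([282.0, 229.0], 0.93)]
top cell_mid [([244.0, 235.0], 0.73)]
top mat [([228.0, 350.0], 0.89)]
top round_jar [([123.0, 331.0], 0.67), ([281.0, 232.0], 0.36)]
top label_roll [([132.0, 388.0], 0.93)]
top brush_pot [([308.0, 152.0], 0.95), ([243.0, 234.0], 0.74)]
top carton [([174.0, 146.0], 0.59)]
1.15
```

View pics/t0.png

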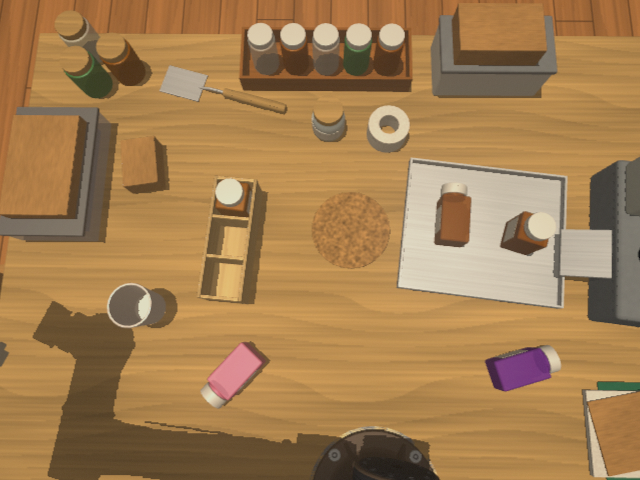

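View pics/s0.png

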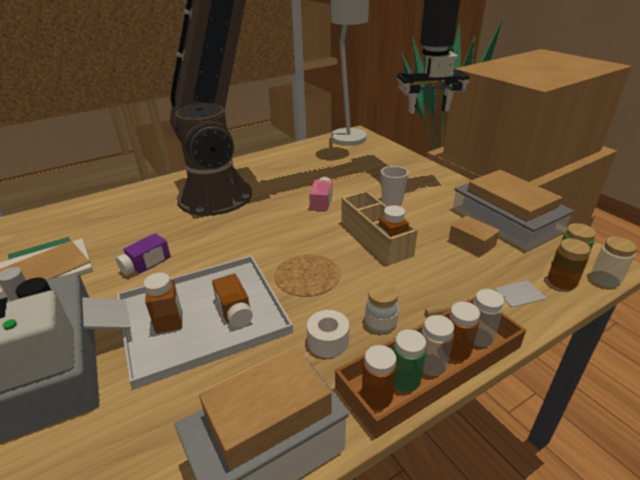

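The top view shows the fallen jar at about (453,217) with its cap up-image (+x). The standing jar has its cap at (541,226), the mat is at (351,230), and the tote's empty cells are at (235,240) and (229,281). Pink and purple decoys are outside the tray.

```bash
cat >> h.py <<'E'
from scipy.spatial.transform import Rotation as R
def ray(n,pix,c=None):
    c=c or ctrl.calibration(n); r,col=pix
    K=c['mtx']; d=np.array([(col-K[0,2])/K[0,0],-(r-K[1,2])/K[1,1],-1.])
    return np.array(c['eye']),R.from_euler('xyz',c['attitude'],degrees=True).apply(d)
def onz(n,pix,z,c=None):
    e,d=ray(n,pix,c); return e+d*(z-e[2])/d[2]
def tri(rs):
    A=0;b=0
    for e,d in rs:
        d=d/np.linalg.norm(d);P=np.eye(3)-np.outer(d,d);A=A+P;b=b+P@e
    p=np.linalg.solve(A,b); return p,max(np.linalg.norm(np.cross(p-e,d/np.linalg.norm(d))) for e,d in rs)
E
python3 - <<'E'
from h import *
np.set_printoptions(precision=4,suppress=True)
for t,a,b in [('mat',(274,308),(228,350)),('near',(226,360),(282,229)),('mid',(236,375),(244,235)),('labeller',(314,202),(231,482))]:
    print(t,tri([ray('scene',a),ray('top',b)]),onz('top',b,0.004))
# caps: scene white cap of standing (279,159); top (226,541)
print('stcap',tri([ray('scene',(281,158)),ray('top',(226,541))]),onz('top',(226,541),.124))
print('packcap',tri([ray('scene',(213,395)),ray('top',(191,230))]),onz('top',(191,230),.126))
print('tote corners z.08',[onz('top',p,.08) for p in [(178,213),(180,257),(301,243),(298,202)]])
print('tray corners z.024',[onz('top',p,.024) for p in [(159,410),(176,567),(306,563),(288,399)]])
print('fallen cap/ base top edge z~.034/.062',onz('top',(189,454),.034),onz('top',(245,452),.034),[onz('top',p,.062) for p in[(235,437),(238,468)]])
E
```

```text
mat (array([0.5026, 0.046 , 0.0028]), np.float64(0.0010907325487642503)) [0.5018 0.0451 0.004 ]
near (array([ 0.3887,  0.2876, -0.0062]), np.float64(0.0009083484520667352)) [0.3881 0.2862 0.004 ]
mid (array([0.4656, 0.2787, 0.0055]), np.float64(0.0008413163029226462)) [0.4655 0.2782 0.004 ]
labeller (array([ 0.4988, -0.2199,  0.0076]), np.float64(0.0015919528561878168)) [ 0.4991 -0.2227  0.004 ]
stcap (array([ 0.4839, -0.2856,  0.1206]), np.float64(0.00199988346878598)) [ 0.4826 -0.2861  0.124 ]
packcap (array([0.5431, 0.271 , 0.1186]), np.float64(0.002062872858997831)) [0.5397 0.2675 0.126 ]
tote corners z.08 [array([0.5794, 0.3118, 0.08  ]), array([0.5764, 0.2271, 0.08  ]), array([0.346 , 0.2427, 0.08  ]), array([0.3504, 0.3178, 0.08  ])]
tray corners z.024 [array([ 0.6441, -0.0766,  0.024 ]), array([ 0.6112, -0.3938,  0.024 ]), array([ 0.3491, -0.363 ,  0.024 ]), array([ 0.3791, -0.0494,  0.024 ])]
fallen cap/ base top edge z~.034/.062 [ 0.5777 -0.1612  0.034 ] [ 0.4636 -0.1526  0.034 ] [array([ 0.4772, -0.1173,  0.062 ]), array([ 0.4721, -0.1757,  0.062 ])]
```

Call:
{"method": "send_rows", "body": {
  "increments": [
    [[0.2,-0.25,0.15,0.1],[0.4,-0.5,0.3,0.2],[0.6,-0.75,0.45,0.28],[0.7,-1,0.5,0.28],[0.7,-1,0.5,0.28]]
  ]
}}

```text
clock: 1.78
tool_pos: [0.4143, 0.4152, 0.2966]
orientation: [-179.9, -0.1, 0.1]
force: [0.4, 1.4, -0.7]
opening: 0.0876
gripper_force: 0.0
```

Call:
{"method": "send_rows", "body": {
  "increments": [
    [[0,-0.25,0,0],[0,-0.5,0,0],[0,-0.65,0,0],[0,-0.65,0,0],[0,-0.65,0,0]]
  ]
}}

```text
clock: 2.4
tool_pos: [0.4128, 0.2881, 0.2944]
orientation: [-180.0, -0.0, 0.2]
force: [-0.5, 0.3, 0.2]
opening: 0.0875
gripper_force: 0.0
```

```bash
python3 - <<'E'
from h import *
np.set_printoptions(precision=4,suppress=True)
c=ctrl.calibration('wrist');snap('wrist','w1.png');print(c,ctrl.get_obs()['tool_pos'],ctrl.get_obs()['orientation'])
for t in('cell_near','cell_mid','tote','jar_packed','mat'):
    for r in ctrl.spot_point(t,'wrist'): print(t,r['pixel'],r['conf'],onz('wrist',r['pixel'],.008,c))
E
```

```text
{'mtx': array([[383.8352,   0.    , 318.1851],
       [  0.    , 383.8352, 239.2362],
       [  0.    ,   0.    ,   1.    ]]), 'eye': array([0.4902, 0.2885, 0.4856]), 'attitude': array([-16.7676,  -0.0387, -89.6948])} [0.4127 0.2883 0.2941] [179.9933   0.0101   0.2647]
cell_near [210.3, 317.0] 0.74 [0.3846 0.2891 0.008 ]
cell_mid [144.1, 327.7] 0.58 [0.4665 0.2765 0.008 ]
tote [145.8, 324.4] 0.93 [0.4644 0.2805 0.008 ]
jar_packed [74.9, 336.6] 0.83 [0.5439 0.2672 0.008 ]
mat [115.9, 522.3] 0.92 [0.5002 0.0463 0.008 ]
mat [146.1, 327.3] 0.53 [0.4641 0.277  0.008 ]
```

View pics/w1.png

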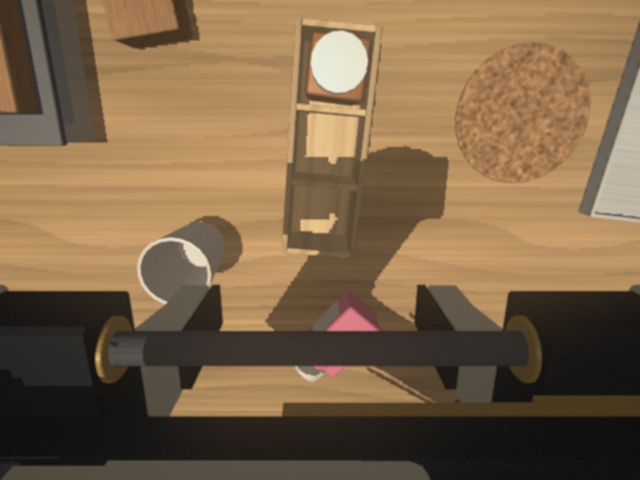

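The wrist view shows the tote with its packed jar at the far end (cap at (339,62)). The outer rim corners are near (300,19), (381,25), (353,256) and (285,249), and both near cells are empty.

```bash
python3 - <<'E'
from h import *
np.set_printoptions(precision=4,suppress=True)
c=ctrl.calibration('wrist')
C=np.array([onz('wrist',p,.08,c) for p in [(19,300),(25,381),(256,353),(249,285)]]);print(C,C.mean(0))
u=(C[0]+C[1]-C[2]-C[3])/2; v=(C[0]+C[3]-C[1]-C[2])/2
print(np.hypot(*u[:2]),np.degrees(np.arctan2(u[1],u[0])),np.hypot(*v[:2]),np.degrees(np.arctan2(-v[0],v[1])))
print('packcap',onz('wrist',(62,339),.126,c))
# mask-based rectangle
ctrl.snapshot('wrist')
m=ctrl.trace('tote','wrist')[0]; mm=m['mask'].astype(np.uint8); print(m['conf'],m['bbox'])
k=max(cv2.findContours(mm,0,2)[0],key=cv2.contourArea)[:,0]
P=np.array([onz('wrist',(q[1],q[0]),.08,c)[:2] for q in k]).astype(np.float32); print(cv2.minAreaRect(P))
E
```

```text
[[0.5839 0.3056 0.08  ]
 [0.5793 0.2292 0.08  ]
 [0.3484 0.2482 0.08  ]
 [0.3562 0.3241 0.08  ]] [0.467  0.2768 0.08  ]
0.23006547990341247 -4.6691301196239205 0.07637904519026867 -4.6523733654486135
packcap [0.5406 0.2705 0.126 ]
0.63 [282.6, 18.0, 379.6, 256.9]
((0.46570515632629395, 0.27796319127082825), (0.08308671414852142, 0.23414486646652222), 85.3525619506836)
```

Call:
{"method": "send_rows", "body": {
  "increments": [
    [[0,-0.25,0,0],[0,-0.5,0,0],[0,-0.75,0,0],[0,-1,0,0],[0,-1,0,0]]
  ]
}}

```text
clock: 3.42
tool_pos: [0.4124, 0.0851, 0.2948]
orientation: [-180.0, -0.1, 0.1]
force: [0.0, 0.2, -0.4]
opening: 0.0876
gripper_force: 0.0
```

Call:
{"method": "send_rows", "body": {
  "increments": [
    [[0,-0.3,0,0],[0,-0.6,0,0],[0,-0.9,0,0],[0,-1,0,0],[0,-1,0,0]]
  ]
}}

```text
clock: 4.05
tool_pos: [0.4128, -0.1133, 0.2941]
orientation: [180.0, 0.0, 0.1]
force: [-0.1, 0.9, -0.2]
opening: 0.0874
gripper_force: 0.0
```

Call:
{"method": "send_rows", "body": {
  "increments": [
    [[0,-0.3,0,0],[0,-0.6,0,0],[0,-0.6,0,0],[0,-0.6,0,0]]
  ]
}}

```text
clock: 4.55
tool_pos: [0.413, -0.2319, 0.2941]
orientation: [-180.0, 0.0, 0.2]
force: [0.1, -0.0, -1.1]
opening: 0.0876
gripper_force: 0.0
```

```bash
python3 - <<'E'
from h import *
np.set_printoptions(precision=4,suppress=True)
c=ctrl.calibration('wrist');snap('wrist','w2.png');print(c['eye'],ctrl.get_obs()['tool_pos'],ctrl.get_obs()['orientation'])
for t in('jar_fallen','labeller','mat'):
    for r in ctrl.spot_point(t,'wrist'): print(t,r['pixel'],r['conf'],onz('wrist',r['pixel'],.006,c))
for r in ctrl.trace('jar_fallen','wrist'): print(r['conf'],r['bbox'])
E
```

```text
[ 0.4905 -0.2315  0.4853] [ 0.4131 -0.2314  0.2943] [-179.9852    0.0014    0.303 ]
jar_fallen [146.1, 244.7] 0.81 [ 0.4636 -0.1426  0.006 ]
jar_fallen [332.2, 311.3] 0.57 [ 0.2091 -0.2235  0.006 ]
labeller [115.1, 310.4] 0.76 [ 0.4998 -0.2225  0.006 ]
mat [112.5, 89.0] 0.65 [0.5014 0.04   0.006 ]
0.81 [303.1, 287.9, 400.3, 332.3]
0.77 [217.2, 25.5, 282.0, 153.2]
```

View pics/w2.png

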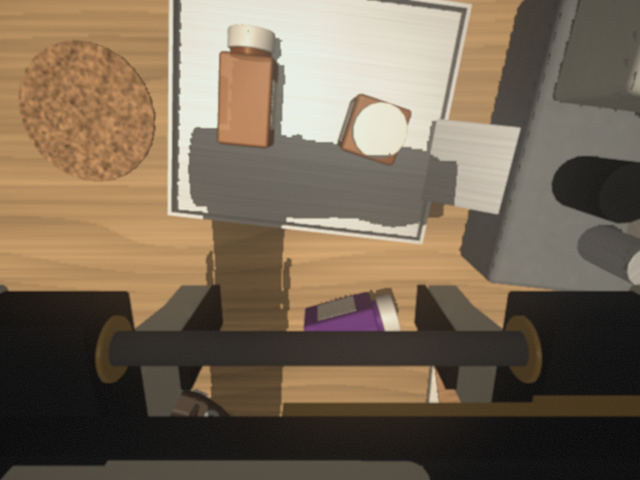

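The wrist view shows the fallen jar's body at (219–277, 52–147) with its cap at (250,39). The standing jar's cap centre is at (380,129) and the square shoulder under it has corners at about (368,95), (411,108) and (345,145).

```bash
python3 - <<'E'
from h import *
np.set_printoptions(precision=4,suppress=True)
c=ctrl.calibration('wrist')
im=ctrl.snapshot('wrist')
cv2.imwrite('pics/w2c.png',cv2.resize(im[10:180,200:440,::-1],None,fx=3.3,fy=3.3,interpolation=cv2.INTER_CUBIC))
# cap masks: white pixels ellipse fit near
hsv=cv2.cvtColor(im,cv2.COLOR_RGB2HSV)
print('stcap tri',tri([ray('wrist',(129,380),c),ray('top',(226,541))]),onz('wrist',(129,380),.124,c))
print('fallen cap tri',tri([ray('wrist',(39,250),c),ray('top',(189,454))]))
E
```

```text
stcap tri (array([ 0.4853, -0.2891,  0.116 ]), np.float64(0.0011297127672161935)) [ 0.4863 -0.2871  0.124 ]
fallen cap tri (array([ 0.5751, -0.1591,  0.0414]), np.float64(0.00031437640291915507))
```

View pics/w2c.png

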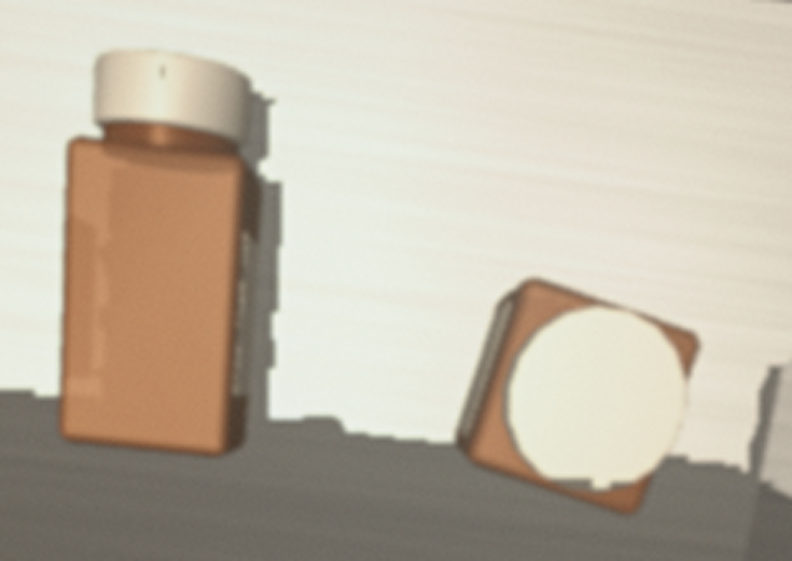

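The crop gives the standing jar's shoulder corners at crop (530,282), (698,340), (632,514) and (464,455), with the cap centre at (597,400). The fallen jar's top-face corners are at (70,140), (243,150), (228,452) and (62,440).

```bash
python3 - <<'E'
from h import *
np.set_printoptions(precision=4,suppress=True)
c=ctrl.calibration('wrist')
q=lambda x,y,z:onz('wrist',(y/3.3+9.65,x/3.3+199.65),z,c)
def rect(ps,z):
    C=np.array([q(*p,z) for p in ps]); u=(C[0]+C[1]-C[2]-C[3])/2; v=(C[0]+C[3]-C[1]-C[2])/2
    print(C.mean(0),np.linalg.norm(u),np.degrees(np.arctan2(u[1],u[0])),np.linalg.norm(v),np.degrees(np.arctan2(-v[0],v[1])))
    return C
rect([(530,282),(698,340),(632,514),(464,455)],.098)
C=rect([(70,140),(243,150),(228,452),(62,440)],.062);print((C[2]+C[3])/2)
print('cap',q(597,400,.124), 'fcap tip',q(175,52,.04))
print(ctrl.get_obs()['tool_pos'])
E
```

```text
[ 0.4843 -0.2873  0.098 ] 0.05217482053759765 -18.9703261908746 0.05292252429648608 -17.87243948892302
[ 0.5128 -0.1553  0.062 ] 0.08969087534591622 -5.014856362305112 0.05330771921489636 -3.114186362296213
[ 0.4682 -0.1514  0.062 ]
cap [ 0.4846 -0.2879  0.124 ] fcap tip [ 0.5877 -0.1626  0.04  ]
[ 0.413  -0.2315  0.2947]
```

Call:
{"method": "send_rows", "body": {
  "increments": [
    [[0.1,-0.05,0,-0.12],[0.2,-0.15,0,-0.24],[0.3,-0.25,0,-0.36],[0.36,-0.28,0,-0.48],[0.36,-0.28,0,-0.6],[0.36,-0.28,0,-0.72],[0.36,-0.28,0,-0.84],[0.36,-0.28,0,-0.96],[0.36,-0.28,0,-1],[0.36,-0.28,0,-1],[0.36,-0.28,0,-1]]
  ]
}}

```text
clock: 6.22
tool_pos: [0.4848, -0.2882, 0.2945]
orientation: [-180.0, -0.0, -85.6]
force: [-0.7, 0.7, 1.3]
opening: 0.0878
gripper_force: 0.0
```

Call:
{"method": "send_rows", "body": {
  "increments": [
    [[0,0,0,-0.12],[0,0,-0.1,-0.12],[0,0,-0.1,-0.12],[0,0,-0.1,-0.12]]
  ]
}}

```text
clock: 6.72
tool_pos: [0.4849, -0.2887, 0.275]
orientation: [-180.0, -0.0, -96.0]
force: [0.9, -0.6, 0.1]
opening: 0.0878
gripper_force: 0.0
```

```bash
python3 - <<'E'
from h import *
o=ctrl.get_obs();print(o['tool_pos'],o['orientation'],o['joint_pos'],o['clock'])
c=ctrl.calibration('wrist');snap('wrist','w3.png');print(c['eye'])
for r in ctrl.spot_point('jar_standing','wrist'): print(r['pixel'],r['conf'],onz('wrist',r['pixel'],.006,c))
E
```

```text
[ 0.48485694 -0.28868283  0.27501628] [-1.79980678e+02 -2.64746901e-02 -9.59640614e+01] [-1.08798525e+01  7.64797057e+00 -6.06167565e+00  2.54488574e-02
 -7.62688350e+01  4.90975947e+00] 6.725
[ 0.47595068 -0.36621504  0.466323  ]
[188.7, 315.8] 0.64 [ 0.4866575  -0.29247455  0.006     ]
```

View pics/w3.png

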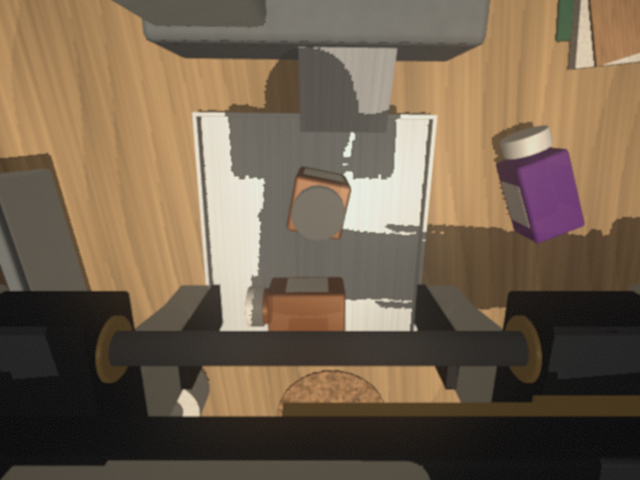

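This view shows the standing jar's cap at (319,213), centred between the fingers. The chute and machine are at rows up to 130.

```bash
python3 - <<'E'
from h import *
c=ctrl.calibration('wrist');c2=dict(c);c2['eye']=np.array([.4905,-.2315,.4853]);c2['attitude']=np.array([-16.75,0,-89.7])
print(onz('wrist',(213,319),.124,c),tri([ray('w',(213,319),c),ray('w',(130.9,380.5),c2),ray('top',(226,541))]))
E
```

```text
[ 0.4835951  -0.28890648  0.124     ] (array([ 0.48393769, -0.28825863,  0.11972687]), np.float64(0.0006817278479059545))
```

Call:
{"method": "send_rows", "body": {
  "increments": [
    [[0,0,-0.25,0],[0,0,-0.5,0],[0,0,-0.65,0],[0,0,-0.75,0],[0,0,-0.82,0],[0,0,-0.865,0],[0,0,-0.865,0]]
  ]
}}

```text
clock: 7.7
tool_pos: [0.4847, -0.2886, 0.1013]
orientation: [180.0, -0.0, -96.0]
force: [0.0, 0.0, 0.3]
opening: 0.0876
gripper_force: 0.0
```

Call:
{"method": "send_rows", "body": {
  "increments": [
    [[0,0,0,0],[0,0,0,0],[0,0,0,0],[0,0,0,0],[0,0,0,0]]
  ],
  "jaw": 0
}}

```text
clock: 8.32
tool_pos: [0.4847, -0.2885, 0.1014]
orientation: [-180.0, -0.0, -96.0]
force: [-0.5, -0.5, 0.3]
opening: 0.0432
gripper_force: 0.0
```

```bash
python3 - <<'E'
from h import *
o=ctrl.get_obs();print(o['opening'],o['gripper_force'],o['force'])
im=snap('scene');w=snap('wrist')
a=cv2.resize(im[220:420,60:310,::-1],(500,400));b=cv2.resize(w[100:420,160:480,::-1],(300,300))
cv2.imwrite('pics/s1.png',np.hstack([a,cv2.copyMakeBorder(b,0,100,0,0,0)]))
o=ctrl.get_obs();print(o['opening'],o['gripper_force'],o['force'])
E
```

```text
0.04320484292733731 0.0 [-0.49416765 -0.47332411  0.30279381]
0.034931653172003176 0.0 [ 0.57492144 -0.72486249 -0.21903901]
```

View pics/s1.png

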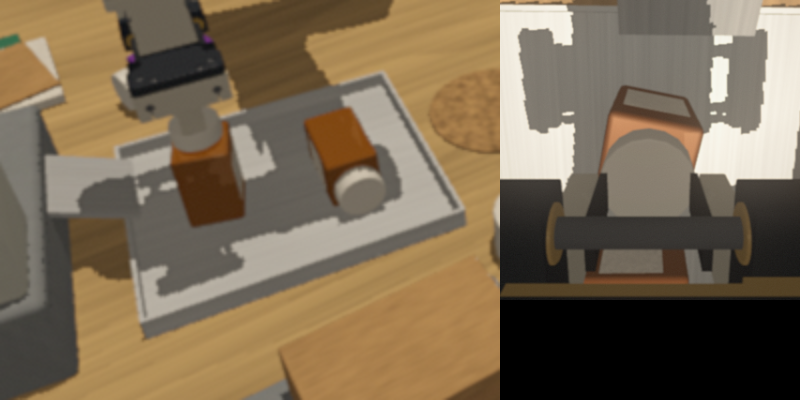

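The crops show the fingers straddling the white cap with the jar still upright. I'll let the jaw finish closing.

Call:
{"method": "send_rows", "body": {
  "increments": [
    [[0,0,0,0],[0,0,0,0],[0,0,0,0],[0,0,0,0]]
  ]
}}

```text
clock: 8.93
tool_pos: [0.4846, -0.2885, 0.1013]
orientation: [180.0, -0.0, -96.0]
force: [-0.7, -0.1, 0.5]
opening: 0.0009
gripper_force: 0.0
```

```bash
python3 - <<'E'
from h import *
o=ctrl.get_obs();print(o['opening'],o['gripper_force'],o['force'],o['tool_pos'])
im=snap('scene')
w=snap('wrist')
cv2.imwrite('pics/s2.png',np.hstack([cv2.resize(im[240:340,110:210,::-1],(400,400),interpolation=2),cv2.resize(w[180:440,180:460,::-1],(400,400))]))
E
```

```text
0.000932688022342734 0.0 [-0.68952166 -0.0952357   0.54860811] [ 0.4846182  -0.28852462  0.10133286]
```

View pics/s2.png

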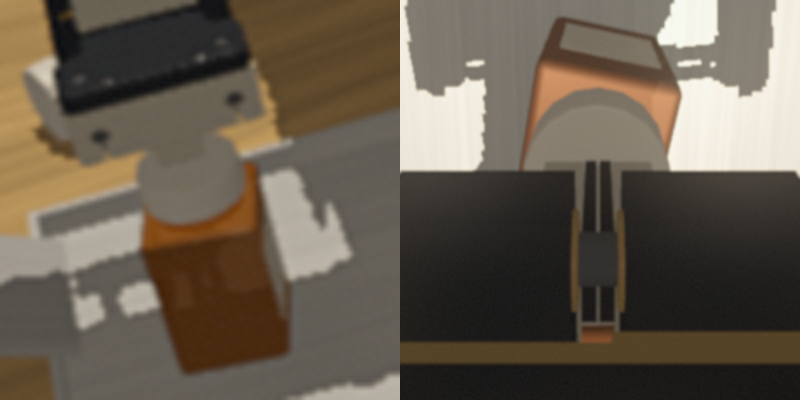

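The jaw shut over the cap without touching it. The wrist picture puts the fingertips about 33 mm above the reported TCP, at 0.157 m below the camera instead of 0.191 m. I'll open, go 30 mm lower and close: a stop at 50 mm means the cap, 56 mm means the body.

Call:
{"method": "send_rows", "body": {
  "increments": [
    [[0,0,0,0],[0,0,0,0],[0,0,0,0],[0,0,0,0],[0,0,0,0],[0,0,0,0],[0,0,0,0],[0,0,0,0],[0,0,0,0]]
  ],
  "jaw": 1
}}

```text
clock: 10.15
tool_pos: [0.4847, -0.2885, 0.1014]
orientation: [-180.0, -0.0, -96.0]
force: [-0.3, -0.5, 0.1]
opening: 0.0842
gripper_force: 0.0
```

Call:
{"method": "send_rows", "body": {
  "increments": [
    [[0,0,-0.05,0],[0,0,-0.1,0],[0,0,-0.14,0],[0,0,-0.14,0]]
  ]
}}

```text
clock: 10.65
tool_pos: [0.484, -0.2884, 0.0723]
orientation: [179.9, 0.0, -96.0]
force: [-0.1, -0.2, 0.4]
opening: 0.0881
gripper_force: 0.0
```

Call:
{"method": "send_rows", "body": {
  "increments": [
    [[0,0,0,0],[0,0,0,0],[0,0,0,0],[0,0,0,0],[0,0,0,0],[0,0,0,0]]
  ],
  "jaw": 0
}}

```text
clock: 11.4
tool_pos: [0.4848, -0.2886, 0.0735]
orientation: [-180.0, -0.0, -96.0]
force: [0.9, -0.2, 0.5]
opening: 0.0495
gripper_force: 30.0
```

The jaw stopped at 49.5 mm with 30 N, so it holds the cap. The tips do sit about 33 mm above the reported TCP. Lifting.

Call:
{"method": "send_rows", "body": {
  "increments": [
    [[0,0,0.05,0],[0,0,0.2,0],[0,0,0.4,0],[0,0,0.6,0],[0,0,0.75,0],[0,0,0.75,0]]
  ]
}}

```text
clock: 12.15
tool_pos: [0.4858, -0.289, 0.2264]
orientation: [-179.7, -0.0, -96.0]
force: [-0.5, 0.0, -3.2]
opening: 0.0497
gripper_force: 30.0
```

Call:
{"method": "send_rows", "body": {
  "increments": [
    [[0,0.15,0,0.08],[0,0.35,0,0.18],[0,0.55,0,0.28],[0,0.75,0,0.38],[0,0.95,0,0.48],[0,1,0,0.58],[0,1,0,0.6],[0,1,0,0.6]]
  ]
}}

```text
clock: 13.15
tool_pos: [0.4842, -0.0889, 0.2228]
orientation: [179.9, 0.0, -44.6]
force: [1.0, -0.8, -2.6]
opening: 0.0492
gripper_force: 30.0
```

Call:
{"method": "send_rows", "body": {
  "increments": [
    [[0,0.15,0,0.08],[0,0.35,0,0.18],[0,0.55,0,0.28],[0,0.75,0,0.38],[0,0.95,0,0.48],[0,1,0,0.58],[0,1,0,0.607],[0,1,0,0.607]]
  ]
}}

```text
clock: 14.15
tool_pos: [0.4847, 0.1109, 0.223]
orientation: [180.0, 0.0, 7.5]
force: [-0.1, -0.3, -2.0]
opening: 0.0494
gripper_force: 30.0
```

Call:
{"method": "send_rows", "body": {
  "increments": [
    [[-0.03,0.25,0,0],[-0.06,0.5,0,0],[-0.09,0.7,0,0],[-0.09,0.83,0,0],[-0.09,0.83,0,0],[-0.09,0.83,0,0]]
  ]
}}

```text
clock: 14.9
tool_pos: [0.4668, 0.2767, 0.2231]
orientation: [180.0, 0.0, 7.6]
force: [-0.7, -0.0, -1.9]
opening: 0.0494
gripper_force: 30.0
```

```bash
python3 - <<'E'
from h import *
np.set_printoptions(precision=4,suppress=True)
o=ctrl.get_obs();print(o['tool_pos'],o['orientation'],o['opening'],o['gripper_force'],o['clock'])
im=snap('top');s=snap('scene');w=snap('wrist')
cv2.imwrite('pics/p1.png',np.hstack([cv2.resize(s[100:300,290:470,::-1],(400,444)),cv2.resize(w[:,140:540,::-1],(400,444))]))
for n in ('scene','top','wrist'):
  for r in ctrl.spot_point('jar_standing',n): print(n,np.round(r['pixel']),round(r['conf'],2))
E
```

```text
[0.4668 0.2767 0.2231] [179.9644   0.0351   7.6378] 0.049428322486048434 29.997211396694183 14.9
scene [186. 377.] 0.71
scene [238. 378.] 0.61
scene [284. 225.] 0.33
top [228. 219.] 0.69
top [227. 349.] 0.33
```

View pics/p1.png

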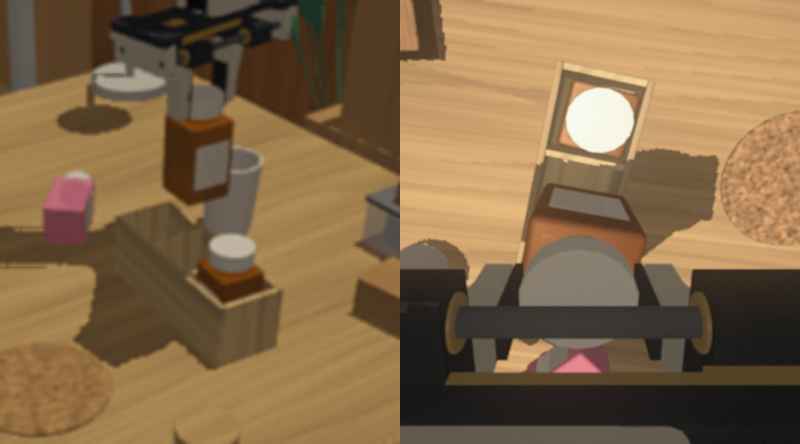

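The jar is held upright over the middle cell, turned about 3–4° from the tote axis. I'll correct that while lowering.

Call:
{"method": "send_rows", "body": {
  "increments": [
    [[0,0.005,-0.1,-0.035],[0,0.005,-0.25,-0.035],[0,0.005,-0.35,-0.035],[0,0.005,-0.45,-0.035],[0,0.005,-0.55,-0.035],[0,0.005,-0.62,-0.035],[0,0.005,-0.67,-0.035],[0,0.005,-0.7,-0.035],[0,0.005,-0.72,-0.035],[0,0.005,-0.72,-0.035]]
  ]
}}

```text
clock: 16.45
tool_pos: [0.4667, 0.2785, 0.0794]
orientation: [180.0, -0.0, 4.7]
force: [0.2, 0.6, -2.1]
opening: 0.0495
gripper_force: 30.0
```

Call:
{"method": "send_rows", "body": {
  "increments": [
    [[0,0,-0.008,0],[0,0,-0.013,0],[0,0,-0.018,0],[0,0,-0.018,0]]
  ]
}}

```text
clock: 16.95
tool_pos: [0.4666, 0.2784, 0.0757]
orientation: [180.0, 0.0, 4.7]
force: [-0.1, -0.5, -2.5]
opening: 0.0494
gripper_force: 30.0
```

Call:
{"method": "send_rows", "body": {
  "increments": [
    [[0,0,-0.004,0],[0,0,-0.007,0],[0,0,-0.01,0],[0,0,-0.01,0]]
  ]
}}

```text
clock: 17.45
tool_pos: [0.4674, 0.2788, 0.0755]
orientation: [-180.0, -0.1, 4.8]
force: [-2.7, -2.2, 11.1]
opening: 0.0493
gripper_force: 30.0
```

Call:
{"method": "send_rows", "body": {
  "increments": [
    [[0,0,0.008,0],[0,0,0.008,0]]
  ]
}}

```text
clock: 17.7
tool_pos: [0.4668, 0.2786, 0.0755]
orientation: [-180.0, -0.0, 4.7]
force: [0.1, -0.6, 0.7]
opening: 0.0491
gripper_force: 30.0
```

Call:
{"method": "send_rows", "body": {
  "increments": [
    [[0,0,0,0],[0,0,0,0],[0,0,0,0],[0,0,0,0],[0,0,0,0]]
  ],
  "jaw": 1
}}

```text
clock: 18.32
tool_pos: [0.4667, 0.2784, 0.0753]
orientation: [180.0, 0.0, 4.7]
force: [0.5, -0.4, 0.4]
opening: 0.0869
gripper_force: 0.0
```

Call:
{"method": "send_rows", "body": {
  "increments": [
    [[0,0,0.15,0],[0,0,0.4,0],[0,0,0.7,0],[0,0,0.8,0],[0,0,0.8,0]]
  ]
}}

```text
clock: 18.95
tool_pos: [0.4673, 0.2792, 0.2374]
orientation: [-179.8, -0.2, 4.7]
force: [-0.1, -0.1, -1.3]
opening: 0.0879
gripper_force: 0.0
```

```bash
python3 - <<'E'
from h import *
np.set_printoptions(precision=4,suppress=True)
o=ctrl.get_obs();print(o['tool_pos'],o['orientation'],o['opening'],o['force'],o['clock'])
im=snap('top');s=snap('scene');w=snap('wrist')
P={}
for n in ('scene','top'):
  for r in ctrl.spot_point('jar_fallen',n): print(n,np.round(r['pixel']),round(r['conf'],2),onz(n,r['pixel'],.008))
  for r in ctrl.trace('jar_fallen',n): print(n,np.round(r['bbox']),round(r['conf'],2))
E
```

```text
[0.4673 0.2792 0.2374] [-179.8398   -0.1679    4.7144] 0.08787725383054562 [-0.1436 -0.144  -1.2885] 18.95
scene [206. 318.] 0.93 [0.2474 0.2355 0.008 ]
scene [247. 162.] 0.82 [ 0.1975 -0.2201  0.008 ]
scene [289. 226.] 0.73 [ 0.4512 -0.1436  0.008 ]
scene [310. 179. 332. 212.] 0.91
scene [212. 272. 252. 326.] 0.83
scene [116. 232. 174. 275.] 0.64
top [245. 449.] 0.75 [ 0.4685 -0.1539  0.008 ]
top [374. 493.] 0.72 [ 0.219  -0.2273  0.008 ]
top [133. 389.] 0.7 [ 0.7077 -0.0357  0.008 ]
top [352. 254.] 0.66 [0.2539 0.2289 0.008 ]
top [242. 234.] 0.6 [0.469  0.2797 0.008 ]
top [435. 183. 470. 247.] 0.92
top [486. 345. 561. 396.] 0.77
top [203. 342. 266. 410.] 0.55
top [197. 178. 261. 304.] 0.38
```

The standing jar is now in the middle cell, set down on contact at the predicted height. Next is the fallen jar, gripped 82 mm from its base.

Call:
{"method": "send_rows", "body": {
  "increments": [
    [[0.1,-0.3,0,-0.05],[0.2,-0.6,0,-0.107],[0.3,-0.9,0,-0.107],[0.4,-1,0,-0.107],[0.4,-1,0,-0.107]]
  ]
}}

```text
clock: 19.92
tool_pos: [0.5473, 0.0766, 0.2345]
orientation: [179.9, 0.1, -4.7]
force: [0.7, -0.2, -1.0]
opening: 0.0879
gripper_force: 0.0
```

Call:
{"method": "send_rows", "body": {
  "increments": [
    [[0,-0.3,0,0],[0,-0.6,0,0],[0,-0.9,0,0],[0,-1,0,0],[0,-1,0,0],[0,-1,0,0]]
  ]
}}

```text
clock: 20.68
tool_pos: [0.5466, -0.1206, 0.2351]
orientation: [-180.0, 0.0, -4.5]
force: [0.7, -0.0, -0.6]
opening: 0.0875
gripper_force: 0.0
```

```bash
python3 - <<'E'
from h import *
np.set_printoptions(precision=4,suppress=True)
o=ctrl.get_obs();print(o['tool_pos'],o['orientation'])
c=ctrl.calibration('wrist');w=snap('wrist');cv2.imwrite('pics/w5.png',w[:,:,::-1])
for r in ctrl.spot_point('jar_fallen','wrist'): print(np.round(r['pixel']),round(r['conf'],2),onz('wrist',r['pixel'],.034,c))
for r in ctrl.trace('jar_fallen','wrist')[:2]:
    k=max(cv2.findContours(r['mask'].astype(np.uint8),0,2)[0],key=cv2.contourArea)[:,0]
    P=np.array([onz('wrist',(q[1],q[0]),.062,c)[:2] for q in k]).astype(np.float32); print(r['conf'],r['bbox'],cv2.minAreaRect(P),P.min(0),P.max(0))
E
```

```text
[ 0.5466 -0.1206  0.2351] [-179.9927    0.0225   -4.4559]
[270. 347.] 0.85 [ 0.4679 -0.1466  0.034 ]
0.74 [322.9, 159.6, 386.5, 280.3] ((0.5282590985298157, -0.15477237105369568), (0.05842067301273346, 0.1208936795592308), 85.4590835571289) [ 0.4661 -0.1858] [ 0.5897 -0.1231]
0.42 [446.1, 394.6, 458.2, 403.5] ((0.3123428523540497, -0.2560996413230896), (0.012504784390330315, 0.005430046934634447), 85.5645523071289) [ 0.3092 -0.2622] [ 0.315  -0.2498]
```

Call:
{"method": "send_rows", "body": {
  "increments": [
    [[0.017,-0.183,-0.05,0],[0.017,-0.183,-0.3,0],[0.017,-0.183,-0.55,0],[0.017,-0.183,-0.75,0],[0.017,-0.183,-0.9,0],[0.017,-0.183,-1,0],[0.017,-0.183,-1,0]]
  ]
}}

```text
clock: 21.7
tool_pos: [0.549, -0.1574, 0.0339]
orientation: [180.0, 0.2, -4.4]
force: [-0.3, -0.7, 0.2]
opening: 0.0875
gripper_force: 0.0
```

Call:
{"method": "send_rows", "body": {
  "increments": [
    [[0,0,-0.08,0],[0,0,-0.15,0],[0,0,-0.2,0],[0,0,-0.23,0],[0,0,-0.25,0],[0,0,-0.25,0]]
  ]
}}

```text
clock: 22.45
tool_pos: [0.55, -0.1582, -0.0148]
orientation: [180.0, 0.0, -4.5]
force: [1.1, 1.4, -0.3]
opening: 0.0875
gripper_force: 0.0
```

No contact so far. Closing now.

Call:
{"method": "send_rows", "body": {
  "increments": [
    [[0,0,0,0],[0,0,0,0],[0,0,0,0],[0,0,0,0],[0,0,0,0]]
  ],
  "jaw": 0
}}

```text
clock: 23.08
tool_pos: [0.5502, -0.1581, -0.0145]
orientation: [180.0, -0.0, -4.5]
force: [-0.1, 0.4, 1.5]
opening: 0.0558
gripper_force: 29.9
```

Call:
{"method": "send_rows", "body": {
  "increments": [
    [[0,0,0.05,0],[0,0,0.2,0],[0,0,0.4,0],[0,0,0.6,0],[0,0,0.7,0],[0,0,0.7,0]]
  ]
}}

```text
clock: 23.82
tool_pos: [0.551, -0.1581, 0.1273]
orientation: [-180.0, -0.2, -4.5]
force: [0.7, 0.1, -3.4]
opening: 0.0557
gripper_force: 29.9
```

```bash
python3 - <<'E'
from h import *
np.set_printoptions(precision=4,suppress=True)
o=ctrl.get_obs();print(o['tool_pos'],o['moment'],o['force'],o['opening'])
s=snap('scene');w=snap('wrist')
cv2.imwrite('pics/l1.png',np.hstack([cv2.resize(s[150:330,150:330,::-1],(400,400)),cv2.resize(w[:,140:540,::-1],(400,400))]))
for n in('scene','wrist'):
 for r in ctrl.trace('jar_fallen',n)[:3]: print(n,r['conf'],np.round(r['bbox']))
 for r in ctrl.spot_point('jar_fallen',n)[:3]: print(n,np.round(r['pixel']),round(r['conf'],2))
E
```

```text
[ 0.551  -0.1581  0.1273] [-0.0616 -0.0824 -0.0099] [ 0.6911  0.053  -3.4012] 0.05574513622869884
scene 0.7 [114. 235. 169. 275.]
scene 0.65 [211. 227. 246. 273.]
scene 0.56 [307. 180. 332. 210.]
scene [206. 318.] 0.85
scene [237. 216.] 0.75
scene [249. 163.] 0.68
wrist 0.8 [242. 226. 398. 406.]
```

```bash
python3 - <<'E'
from h import *
np.set_printoptions(precision=4,suppress=True)
e,d=ray('scene',(237,216)); u=np.array([np.cos(np.radians(-4.5)),np.sin(np.radians(-4.5)),0]);n=np.array([-u[1],u[0],0])
g=np.array([.551,-.1581,.175]); t=((g-e)@n)/(d@n); p=e+d*t; r=p-g; print(p,r@u,r[2],np.hypot(r@u,r[2]))
K=ctrl.calibration('scene')
def proj(P):
    c=K;q=R.from_euler('xyz',c['attitude'],degrees=True).inv().apply(np.array(P)-c['eye']);return c['mtx'][1,1]*q[1]/q[2]+c['mtx'][1,2], -c['mtx'][0,0]*q[0]/q[2]+c['mtx'][0,2]
s=ctrl.snapshot('scene'); m=[x for x in ctrl.trace('jar_fallen','scene') if 195<x['bbox'][0]<230][0]; M=m['mask']
best=[]
for th in range(0,95,5):
  for zz in (.165,.175,.185):
    a=np.cos(np.radians(th))*u+np.array([0,0,np.sin(np.radians(th))]); b=np.cross(n,a)  # axis base->cap
    base=np.array([.551,-.1581,zz])-.082*a
    pts=[base+h*a+i*.028*n+j*.028*b for h in(0,.092) for i in(-1,1) for j in(-1,1)]
    pts+=[base+h*a+.025*(np.cos(f)*n+np.sin(f)*b) for h in(.098,.118) for f in np.arange(0,6.3,.4)]
    q=np.array([proj(x)[::-1] for x in pts]).astype(np.float32)
    I=np.zeros((480,640),np.uint8);cv2.fillConvexPoly(I,cv2.convexHull(q).astype(np.int32),1)
    best.append((round((M&(I>0)).sum()/(M|(I>0)).sum(),3),th,zz,q.min(0).round(),q.max(0).round()))
best.sort(key=lambda x:-x[0]); print(m['bbox'],best[:6])
E
```

```text
[ 0.4847 -0.1529  0.1762] -0.0665048859137924 0.0012262325184612677 0.06651618973299564
[209.7, 231.8, 240.3, 273.4] [(np.float64(0.668), 45, 0.175, array([204., 236.], dtype=float32), array([245., 279.], dtype=float32)), (np.float64(0.659), 40, 0.175, array([203., 236.], dtype=float32), array([245., 276.], dtype=float32)), (np.float64(0.656), 25, 0.165, array([202., 237.], dtype=float32), array([245., 277.], dtype=float32)), (np.float64(0.647), 50, 0.175, array([205., 236.], dtype=float32), array([245., 282.], dtype=float32)), (np.float64(0.641), 30, 0.165, array([202., 240.], dtype=float32), array([246., 277.], dtype=float32)), (np.float64(0.64), 20, 0.175, array([200., 230.], dtype=float32), array([245., 273.], dtype=float32))]
```

View pics/l1.png

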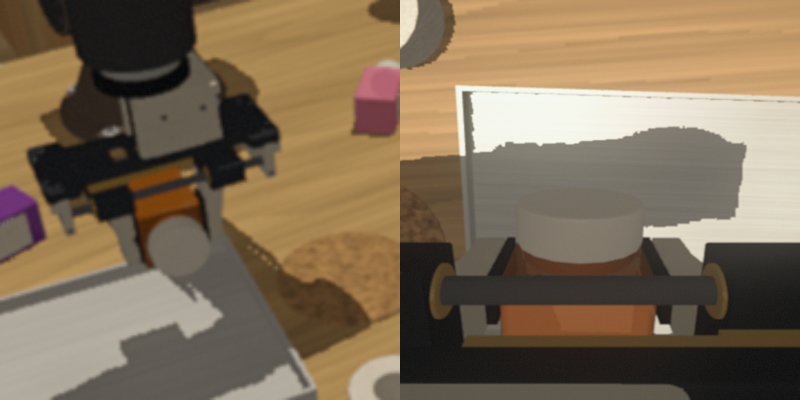

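The left crop shows the jar still nearly horizontal in the pads. The wrist crop agrees: the cap face ellipse ratio of about 0.28 means zero tilt. The pads hold it by torsion, so I'll lay it on the mat and regrip only the outer part of the cap. The contact patch there is small and gravity can swing the base down.

Call:
{"method": "send_rows", "body": {
  "increments": [
    [[-0.02,0.2,0,0],[-0.04,0.5,0,0],[-0.065,0.8,0,0],[-0.065,1,0,0],[-0.065,1,-0.2,0],[-0.065,1,-0.4,0],[-0.065,1,-0.55,0],[-0.065,1,-0.63,0],[-0.065,1,-0.68,0],[-0.065,1,-0.7,0],[-0.065,1,-0.7,0]]
  ]
}}

```text
clock: 25.6
tool_pos: [0.5375, 0.042, -0.0141]
orientation: [-180.0, -0.0, -4.5]
force: [-0.8, -1.3, -1.5]
opening: 0.0559
gripper_force: 29.9
```

Call:
{"method": "send_rows", "body": {
  "increments": [
    [[0,0,-0.01,0],[0,0,-0.016,0],[0,0,-0.016,0]]
  ]
}}

```text
clock: 25.98
tool_pos: [0.5376, 0.0421, -0.0165]
orientation: [-180.0, -0.1, -4.5]
force: [-2.8, 0.8, 7.1]
opening: 0.056
gripper_force: 29.9
```

Call:
{"method": "send_rows", "body": {
  "increments": [
    [[0,0,0.003,0],[0,0,0.003,0],[0,0,0.003,0],[0,0,0.003,0],[0,0,0.003,0],[0.08,-0.006,0.003,0],[0.17,-0.013,0.003,0],[0.17,-0.013,0.003,0],[0.17,-0.013,0.003,0]]
  ],
  "jaw": 1
}}

```text
clock: 27.1
tool_pos: [0.5708, 0.039, -0.0176]
orientation: [180.0, 0.0, -4.5]
force: [-1.0, -0.5, -0.5]
opening: 0.0876
gripper_force: 0.0
```

Call:
{"method": "send_rows", "body": {
  "increments": [
    [[0,0,0,0],[0,0,0,0],[0,0,0,0],[0,0,0,0],[0,0,0,0],[0,0,0,0]]
  ],
  "jaw": 0
}}

```text
clock: 27.85
tool_pos: [0.5711, 0.0393, -0.0172]
orientation: [180.0, -0.0, -4.5]
force: [0.1, -0.5, 1.2]
opening: 0.0489
gripper_force: 30.0
```

Call:
{"method": "send_rows", "body": {
  "increments": [
    [[0,0,0.3,0],[0,0,0.6,0],[0,0,0.8,0],[0,0,0.8,0],[0,0,0.8,0]]
  ]
}}

```text
clock: 28.48
tool_pos: [0.5701, 0.0392, 0.1417]
orientation: [-180.0, 0.1, -4.5]
force: [-0.2, -0.3, -2.5]
opening: 0.0491
gripper_force: 30.0
```

```bash
cat > tilt.py <<'E'
from h import *
np.set_printoptions(precision=3,suppress=True)
def tilt(d,off=.0487):
    o=ctrl.get_obs();T=o['tool_pos'];psi=np.radians(o['orientation'][2])
    print('tcp',T,'open',o['opening'],'F',o['force'],'M',o['moment'],'t',o['clock'])
    u=np.array([np.cos(psi),np.sin(psi),0]);n=np.array([-u[1],u[0],0])
    for cam in('scene','top','wrist'):
        c=ctrl.calibration(cam);im=ctrl.snapshot(cam);Ri=R.from_euler('xyz',c['attitude'],degrees=True).inv();K=c['mtx']
        def proj(P):
            q=Ri.apply(np.array(P)-c['eye']);return np.c_[-K[0,0]*q[:,0]/q[:,2]+K[0,2],K[1,1]*q[:,1]/q[:,2]+K[1,2]]
        tr=ctrl.trace('jar_fallen',cam); g=T+[0,0,off]; gp=proj([g])[0]
        tr=[r for r in tr if r['bbox'][0]-40<gp[0]<r['bbox'][2]+40 and r['bbox'][1]-60<gp[1]<r['bbox'][3]+60]
        if not tr: print(cam,'none',gp);continue
        M=tr[0]['mask'];res=[]
        for th in range(-10,106,5):
            a=np.cos(np.radians(th))*u+np.array([0,0,np.sin(np.radians(th))]);b=np.cross(n,a);base=g-d*a
            pts=[base+h*a+i*.028*n+j*.028*b for h in(0,.092) for i in(-1,1) for j in(-1,1)]
            pts+=[base+h*a+.025*(np.cos(f)*n+np.sin(f)*b) for h in(.098,.118) for f in np.arange(0,6.3,.4)]
            q=proj(pts);I=np.zeros((480,640),np.uint8);cv2.fillConvexPoly(I,cv2.convexHull(q.astype(np.float32)).astype(np.int32),1)
            I=I>0; res.append((round((M&I).sum()/(M|I).sum(),2),th,np.r_[q.min(0),q.max(0)].round()))
        res.sort(key=lambda x:-x[0]);print(cam,round(tr[0]['conf'],2),np.round(tr[0]['bbox']),'best',[(float(r[0]),r[1]) for r in res[:4]],res[0][2])
E
python3 -c "
from tilt import *
tilt(.115)"
```

```text
tcp [0.57  0.039 0.142] open 0.04906048232566152 F [-0.212 -0.313 -2.521] M [-0.072 -0.067  0.033] t 28.475
scene 0.73 [290. 208. 330. 236.] best [(0.63, 35), (0.6, 30), (0.56, 40), (0.53, 25)] [285. 207. 330. 242.]
top 0.66 [336. 160. 375. 236.] best [(0.85, 20), (0.85, 25), (0.85, 30), (0.83, 5)] [336. 160. 376. 235.]
wrist 0.63 [251. 276. 386. 404.] best [(0.54, 45), (0.53, 50), (0.49, 40), (0.47, 55)] [252. 262. 382. 414.]
```

The jar sagged to roughly 30° this time. A few sharp vertical moves should swing it further.

Call:
{"method": "send_rows", "body": {
  "increments": [
    [[0,0,-0.2,0],[0,0,-0.2,0],[0,0,0.1,0],[0,0,0.4,0],[0,0,0.3,0],[0,0,0,0],[0,0,0.3,0],[0,0,0.3,0],[0,0,0.3,0]]
  ]
}}

```text
clock: 29.9
tool_pos: [0.5715, 0.0394, 0.2042]
orientation: [-180.0, -0.1, -4.5]
force: [-0.9, 0.1, -3.7]
opening: 0.0494
gripper_force: 30.0
```

```bash
python3 -c "
from tilt import *
tilt(.115)"
```

```text
tcp [0.571 0.039 0.204] open 0.04943595276629638 F [-0.933  0.055 -3.681] M [-0.078 -0.03   0.03 ] t 29.9
scene 0.78 [292. 185. 329. 235.] best [(0.77, 60), (0.74, 65), (0.71, 55), (0.68, 70)] [290. 184. 333. 238.]
top 0.98 [338. 141. 379. 215.] best [(0.78, 55), (0.78, 60), (0.77, 50), (0.75, 45)] [338. 138. 378. 218.]
wrist 0.97 [258. 268. 382. 399.] best [(0.59, 50), (0.59, 55), (0.54, 60), (0.53, 45)] [253. 260. 381. 398.]
```

The tilt is now about 58°. One more set.

Call:
{"method": "send_rows", "body": {
  "increments": [
    [[0,0,-0.3,0],[0,0,-0.3,0],[0,0,0,0],[0,0,0.1,0],[0,0,-0.2,0],[0,0,-0.3,0],[0,0,0,0],[0,0,0.1,0],[0,0,0,0],[0,0,-0.1,0],[0,0,-0.1,0],[0,0,-0.1,0]]
  ]
}}

```text
clock: 31.7
tool_pos: [0.572, 0.0393, 0.1846]
orientation: [-180.0, -0.1, -4.5]
force: [0.7, -0.7, -1.7]
opening: 0.0495
gripper_force: 30.0
```

```bash
python3 -c "
from tilt import *
tilt(.115)"
```

```text
tcp [0.572 0.039 0.185] open 0.04950661370369821 F [ 0.673 -0.667 -1.706] M [-0.042 -0.119 -0.028] t 31.7
scene 0.86 [295. 193. 330. 242.] best [(0.78, 65), (0.77, 60), (0.74, 70), (0.68, 55)] [293. 193. 334. 249.]
top 0.59 [338. 148. 377. 217.] best [(0.77, 60), (0.76, 55), (0.76, 65), (0.74, 50)] [338. 142. 377. 217.]
wrist 0.69 [258. 266. 382. 397.] best [(0.61, 55), (0.6, 50), (0.58, 60), (0.54, 45)] [255. 258. 381. 389.]
```

The tilt is about 63°, enough for the mat to finish it. I'll bring the lower base edge onto the mat, then draw the grip towards -x so the jar rotates upright about that edge.

Call:
{"method": "send_rows", "body": {
  "increments": [
    [[-0.03,0.005,-0.1,0],[-0.075,0.01,-0.25,0],[-0.075,0.01,-0.4,0],[-0.075,0.01,-0.48,0],[-0.075,0.01,-0.53,0],[-0.075,0.01,-0.555,0],[-0.075,0.01,-0.57,0],[-0.075,0.01,-0.575,0],[-0.075,0.01,-0.575,0]]
  ]
}}

```text
clock: 33.12
tool_pos: [0.5574, 0.0414, 0.0692]
orientation: [-180.0, -0.2, -4.5]
force: [0.7, -0.2, 5.0]
opening: 0.0493
gripper_force: 30.0
```

Call:
{"method": "send_rows", "body": {
  "increments": [
    [[-0.03,0.002,0,0],[-0.06,0.005,0.004,0],[-0.09,0.007,0.008,0],[-0.12,0.009,0.01,0],[-0.15,0.012,0.01,0],[-0.18,0.014,0.008,0],[-0.21,0.016,0.005,0],[-0.24,0.018,0,0],[-0.24,0.018,0,0]]
  ]
}}

```text
clock: 34.25
tool_pos: [0.5075, 0.045, 0.0677]
orientation: [-180.0, 0.0, -4.5]
force: [-0.0, 1.4, 3.1]
opening: 0.0489
gripper_force: 30.0
```

```bash
python3 -c "
from tilt import *
tilt(.115)"
```

```text
tcp [0.508 0.045 0.068] open 0.04894179519093368 F [-0.011  1.376  3.112] M [ 0.551 -0.273 -0.008] t 34.25
scene 0.98 [291. 230. 323. 278.] best [(0.82, 85), (0.79, 90), (0.78, 80), (0.77, 95)] [290. 229. 323. 284.]
top 0.96 [334. 220. 367. 244.] best [(0.43, 85), (0.41, 90), (0.4, 80), (0.38, 75)] [335. 198. 368. 245.]
wrist 0.9 [256. 211. 384. 393.] best [(0.69, 85), (0.64, 80), (0.64, 90), (0.59, 95)] [256. 214. 379. 378.]
```

About 85°. Finishing the arc with a light press to flatten the base.

Call:
{"method": "send_rows", "body": {
  "increments": [
    [[-0.02,0.002,0,0],[-0.045,0.003,0,0],[-0.045,0.003,-0.006,0],[-0.045,0.003,-0.012,0],[-0.045,0.003,-0.012,0]]
  ]
}}

```text
clock: 35.17
tool_pos: [0.4994, 0.0452, 0.0675]
orientation: [180.0, -0.1, -4.4]
force: [-5.5, 0.9, 23.5]
opening: 0.0491
gripper_force: 30.0
```

```bash
python3 -c "
from tilt import *
tilt(.115)"
```

```text
tcp [0.499 0.045 0.068] open 0.04908989373547186 F [-5.491  0.944 23.538] M [-0.128  2.246 -0.102] t 35.175
scene none [304.683 234.639]
top 0.74 [335. 216. 366. 247.] best [(0.47, 85), (0.44, 80), (0.44, 90), (0.42, 75)] [335. 202. 368. 249.]
wrist 0.62 [257. 212. 382. 395.] best [(0.69, 85), (0.64, 90), (0.63, 80), (0.58, 95)] [256. 213. 379. 377.]
```

Call:
{"method": "send_rows", "body": {
  "increments": [
    [[0.008,0,0.008,0],[0.008,0,0.01,0],[0.008,0,0.01,0]]
  ]
}}

```text
clock: 35.85
tool_pos: [0.4997, 0.0451, 0.0677]
orientation: [180.0, 0.1, -4.5]
force: [-2.5, 1.3, 8.8]
opening: 0.0494
gripper_force: 30.0
```

Call:
{"method": "send_rows", "body": {
  "increments": [
    [[0,0,0,0],[0,0,0,0],[0,0,0,0],[0,0,0,0],[0,0,0,0],[0,0,0,0]]
  ],
  "jaw": 1
}}

```text
clock: 36.6
tool_pos: [0.5006, 0.0454, 0.0673]
orientation: [180.0, 0.0, -4.5]
force: [-0.3, -0.1, -0.8]
opening: 0.0878
gripper_force: 0.0
```

Call:
{"method": "send_rows", "body": {
  "increments": [
    [[0,0,0.1,0],[0,0,0.3,0],[0,0,0.5,0],[-0.2,0,0.6,0],[-0.35,0,0.6,0],[-0.35,0,0.6,0]]
  ]
}}

```text
clock: 37.35
tool_pos: [0.4293, 0.0454, 0.188]
orientation: [-179.9, -0.1, -4.4]
force: [0.6, 0.1, 0.1]
opening: 0.0879
gripper_force: 0.0
```

```bash
python3 - <<'E'
from h import *
np.set_printoptions(precision=4,suppress=True)
o=ctrl.get_obs();print(o['tool_pos'],o['clock'])
b={}
for n in('scene','top','wrist'):
    c=ctrl.calibration(n);b[n]=c;im=snap(n,n+'_m.png')
    for r in ctrl.spot_point('jar_fallen',n): print(n,np.round(r['pixel']),round(r['conf'],2),onz(n,r['pixel'],.004,c))
    for r in ctrl.trace('jar_fallen',n):
        q=r['bbox']; x,y=(q[0]+q[2])/2,(q[1]+q[3])/2
        print(n,np.round(q),round(r['conf'],2))
        # white cap inside bbox: low saturation
        l,t,rr,bb=[int(v) for v in q]; hs=cv2.cvtColor(im,cv2.COLOR_RGB2HSV)[t:bb,l:rr]; m=((hs[...,1]<70)&r['mask'][t:bb,l:rr]).astype(np.uint8)
        nb,_,st,ce=cv2.connectedComponentsWithStats(m)
        if nb>1:
            i=1+st[1:,4].argmax(); print('   cap',st[i],ce[i]+[l,t],onz(n,(ce[i][1]+t,ce[i][0]+l),.122,c))
E
```

```text
[0.4293 0.0454 0.188 ] 37.35
scene [244. 161.] 0.83 [ 0.1754 -0.2172  0.004 ]
scene [204. 316.] 0.57 [0.228  0.2395 0.004 ]
scene [290. 226. 319. 278.] 0.93
   cap [  4   0  21  18 319] [303.8182 234.5016] [0.5054 0.0397 0.122 ]
scene [311. 179. 334. 211.] 0.83
   cap [19 10  2 12 19] [329.5263 194.6842] [0.3822 0.1889 0.122 ]
top [376. 495.] 0.66 [ 0.2156 -0.2321  0.004 ]
top [486. 347. 562. 392.] 0.71
   cap [ 54   0  22  28 300] [551.5433 358.03  ] [ 0.2562 -0.2871  0.122 ]
wrist [140. 312.] 0.84 [0.4933 0.0461 0.004 ]
wrist [272. 107. 354. 191.] 0.85
   cap [   2    3   76   78 4602] [310.3507 148.3677] [0.4932 0.0454 0.122 ]
wrist [172. 393. 186. 418.] 0.61
```

The jar stands upright on the mat: its base and cap both come out at about (0.493, 0.046), and the wrist silhouette is square. Retaking it by the cap.

Call:
{"method": "send_rows", "body": {
  "increments": [
    [[0.16,0,0,0],[0.32,0,-0.05,0],[0.32,0,-0.2,0],[0.32,0,-0.35,0],[0.32,0,-0.48,0],[0.32,0,-0.56,0],[0.32,0,-0.585,0],[0.32,0,-0.585,0]]
  ]
}}

```text
clock: 38.8
tool_pos: [0.4948, 0.0454, 0.0703]
orientation: [180.0, 0.0, -4.5]
force: [-0.9, 1.3, 0.5]
opening: 0.0875
gripper_force: 0.0
```

Call:
{"method": "send_rows", "body": {
  "increments": [
    [[0,0,0,0],[0,0,0,0],[0,0,0,0],[0,0,0,0],[0,0,0,0],[0,0,0,0]]
  ],
  "jaw": 0
}}

```text
clock: 39.55
tool_pos: [0.4947, 0.0455, 0.0705]
orientation: [-180.0, -0.0, -4.5]
force: [0.1, 0.7, 2.9]
opening: 0.0493
gripper_force: 30.0
```

Call:
{"method": "send_rows", "body": {
  "increments": [
    [[0,0,0.05,0],[0,0,0.2,0],[0,0,0.45,0],[0,0,0.65,0],[0,0,0.75,0],[0,0,0.75,0]]
  ]
}}

```text
clock: 40.3
tool_pos: [0.4953, 0.0457, 0.222]
orientation: [-179.9, -0.2, -4.5]
force: [0.4, 0.2, -2.3]
opening: 0.0491
gripper_force: 30.0
```

```bash
python3 -c "
from tilt import *
tilt(.112)"
```

```text
tcp [0.495 0.046 0.222] open 0.04906700634176125 F [ 0.394  0.183 -2.287] M [-0.078  0.003  0.041] t 40.3
scene 0.96 [285. 166. 317. 227.] best [(0.86, 90), (0.85, 95), (0.83, 85), (0.83, 100)] [284. 164. 320. 227.]
top 0.63 [336. 195. 377. 231.] best [(0.48, 85), (0.47, 90), (0.45, 80), (0.43, 75)] [336. 175. 377. 234.]
wrist 0.87 [258. 202. 381. 380.] best [(0.69, 85), (0.69, 90), (0.64, 95), (0.61, 80)] [252. 213. 380. 383.]
```

Call:
{"method": "send_rows", "body": {
  "increments": [
    [[-0.1,0.2,0,0],[-0.2,0.45,0,0],[-0.35,0.7,0,0],[-0.45,0.9,0,0],[-0.52,1,0,0],[-0.52,1,0,0]]
  ]
}}

```text
clock: 41.35
tool_pos: [0.3897, 0.2466, 0.2197]
orientation: [180.0, 0.0, -4.3]
force: [0.5, -0.8, -2.0]
opening: 0.0491
gripper_force: 30.0
```

Call:
{"method": "send_rows", "body": {
  "increments": [
    [[0,0.1,0,0],[0,0.19,0,0],[0,0.19,0,0],[0,0.19,0,0]]
  ]
}}

```text
clock: 41.85
tool_pos: [0.3907, 0.2833, 0.22]
orientation: [180.0, 0.0, -4.5]
force: [-0.3, -0.1, -3.0]
opening: 0.0492
gripper_force: 30.0
```

```bash
python3 - <<'E'
from h import *
np.set_printoptions(precision=4,suppress=True)
o=ctrl.get_obs();print(o['tool_pos'],o['orientation'],o['opening'],o['clock'])
c=ctrl.calibration('wrist');w=snap('wrist');snap('top')
for t in('tote','cell_near','jar_packed'):
  for n in('wrist','top'):
    for r in ctrl.spot_point(t,n)[:4]: print(t,n,np.round(r['pixel']),round(r['conf'],2),onz(n,r['pixel'],.008))
# jar held: shoulder line orientation via mask
for r in ctrl.trace('jar_fallen','wrist')[:3]: print(r['conf'],np.round(r['bbox']))
E
```

```text
[0.3907 0.2833 0.22  ] [179.9506   0.0274  -4.4948] 0.04924934914455548 41.85
cell_near wrist [198. 319.] 0.66 [0.3918 0.2821 0.008 ]
cell_near wrist [ 45. 317.] 0.66 [0.5396 0.2721 0.008 ]
cell_near top [281. 228.] 0.6 [0.3899 0.2879 0.008 ]
jar_packed wrist [ 45. 318.] 0.9 [0.5391 0.2716 0.008 ]
jar_packed top [207. 240.] 0.55 [0.5418 0.2713 0.008 ]
0.79 [299. 369. 382. 406.]
0.6 [259. 206. 380. 384.]
```

Call:
{"method": "send_rows", "body": {
  "increments": [
    [[0,0.003,-0.1,0],[0,0.003,-0.25,0],[0,0.003,-0.35,0],[0,0.003,-0.45,0],[0,0.003,-0.55,0],[0,0.003,-0.62,0],[0,0.003,-0.67,0],[0,0.003,-0.7,0],[0,0.003,-0.715,0],[0,0.003,-0.715,0]]
  ]
}}

```text
clock: 43.55
tool_pos: [0.3907, 0.2842, 0.0775]
orientation: [-180.0, -0.0, -4.5]
force: [0.2, -0.1, -2.7]
opening: 0.0493
gripper_force: 30.0
```

Call:
{"method": "send_rows", "body": {
  "increments": [
    [[0,0,-0.006,0],[0,0,-0.011,0],[0,0,-0.015,0],[0,0,-0.015,0]]
  ]
}}

```text
clock: 44.05
tool_pos: [0.3907, 0.2842, 0.0745]
orientation: [-180.0, -0.0, -4.5]
force: [0.2, -0.5, 0.1]
opening: 0.0491
gripper_force: 30.0
```

It touched the floor at the predicted height. Releasing and retreating.

Call:
{"method": "send_rows", "body": {
  "increments": [
    [[0,0,-0.002,0],[0,0,-0.002,0],[0,0,-0.002,0],[0,0,-0.002,0],[0,0,-0.002,0],[0,0,-0.002,0]]
  ],
  "jaw": 1
}}

```text
clock: 44.8
tool_pos: [0.3907, 0.2841, 0.074]
orientation: [180.0, -0.0, -4.5]
force: [0.2, 0.2, 0.9]
opening: 0.0875
gripper_force: 0.0
```

Call:
{"method": "send_rows", "body": {
  "increments": [
    [[0,0,0.1,0],[0,0,0.35,0],[0,0,0.65,0],[0,0,0.9,0],[0,0,0.9,0],[0,0,0.9,0]]
  ]
}}

```text
clock: 45.55
tool_pos: [0.3902, 0.2839, 0.2534]
orientation: [-180.0, 0.0, -4.5]
force: [0.4, -0.4, -0.4]
opening: 0.0876
gripper_force: 0.0
```

```bash
python3 - <<'E'
from h import *
np.set_printoptions(precision=4,suppress=True)
o=ctrl.get_obs();print(o['tool_pos'],o['force'],o['opening'],o['clock'])
for n in('wrist','scene','top'):
    c=ctrl.calibration(n);im=snap(n,n+'_e.png')
    for r in ctrl.spot_point('jar_fallen',n): print(n,np.round(r['pixel']),round(r['conf'],2),onz(n,r['pixel'],.008,c))
    for r in ctrl.trace('jar_fallen',n): print('  ',n,np.round(r['bbox']),round(r['conf'],2))
    hs=cv2.cvtColor(im,cv2.COLOR_RGB2HSV)
    m=((hs[...,1]<60)&(hs[...,2]>150)).astype(np.uint8);nb,_,st,ce=cv2.connectedComponentsWithStats(m)
    for i in range(1,nb):
        p=onz(n,(ce[i][1],ce[i][0]),.126,c)
        if st[i][4]>80 and .33<p[0]<.6 and .2<p[1]<.35: print('   white',st[i],p)
E
```

```text
[0.3902 0.2839 0.2534] [ 0.4245 -0.3822 -0.3872] 0.08759577554080847 45.55
wrist [306. 375.] 0.61 [0.2426 0.2238 0.008 ]
wrist [244. 194.] 0.49 [0.3419 0.4361 0.008 ]
   wrist [303. 287. 394. 389.] 0.83
   wrist [289. 172. 350. 250.] 0.77
   white [ 286    0   67   57 3160] [0.5372 0.2712 0.126 ]
   white [ 286   95   63   64 3086] [0.4652 0.2786 0.126 ]
scene [204. 319.] 0.89 [0.2363 0.2448 0.008 ]
scene [242. 160.] 0.88 [ 0.1715 -0.2173  0.008 ]
   scene [310. 180. 333. 209.] 0.83
   scene [112. 237. 170. 277.] 0.8
   scene [350. 181. 367. 209.] 0.61
   white [368 193  20   9 142] [0.4668 0.2792 0.126 ]
   white [385 206  20  10 166] [0.5428 0.2715 0.126 ]
top [353. 255.] 0.76 [0.2517 0.228  0.008 ]
top [374. 494.] 0.66 [ 0.2199 -0.2289  0.008 ]
top [282. 227.] 0.56 [0.3873 0.2887 0.008 ]
top [130. 387.] 0.56 [ 0.7147 -0.0315  0.008 ]
   top [485. 346. 564. 394.] 0.88
   top [204. 343. 266. 411.] 0.87
   top [200. 288. 240. 297.] 0.86
   white [216 179  27  26 547] [0.5389 0.2701 0.126 ]
```

```bash
python3 -c "
from plant import ctrl
print(ctrl.close_job())"
```

```text
the job is handed in; nothing more can be done
None
```

The job is handed in at about 46 s of the 70 s: the fallen jar was stood up and released on the mat, then taken again to the near cell, and the standing jar is in the middle cell. Both were lowered until the force showed contact with the tote floor, and the final pictures put both jars in their cells, though for the near one the cap's height was not measured.

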